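Unstack the malt samples

TASK

Take the stack of malt samples apart: stand each of the four tins upright in the middle of the round pad whose ring has the colour of its lid, and put the long case on which they were stacked, emptied, in the middle of the orange-bordered mat, lying lengthwise along it (either way round). Each must end up flat and well within its coloured border, and no tin nor the case may ever tip over.

Things in the scene. Friction and masses are not known exactly. Their poses are not given: they have to be found in the camera images.
- case: Long closed sample case at the bottom of the stack: white plastic box with an orange lid, 170 (its x) x 60 (its y) x 45 mm high, about 0.25-0.5 kg, loose. Origin at the centre of its underside, z up. The two larger tins stand on its flat lid, about 50 mm either side of its centre along its x, in either order.
- tin_red: Larger round sample tin, aluminium with a flat red lid (upper 15 mm), 54 mm diameter, 42 mm high, straight sides, about 0.1 kg, loose. Starts on the case with one of the smaller tins standing on its lid. Origin at the centre of its underside, z up along its axis.
- tin_blue: Larger round sample tin, aluminium with a flat blue lid (upper 15 mm), 54 mm diameter, 42 mm high, straight sides, about 0.1 kg, loose. Starts on the case with one of the smaller tins standing on its lid. Origin at the centre of its underside, z up along its axis.
- tin_yellow: Smaller round sample tin, aluminium with a flat yellow lid (upper 15 mm), 40 mm diameter, 42 mm high, straight sides, about 0.06 kg, loose. Starts on top of the red or the blue tin. Origin at the centre of its underside, z up along its axis.
- tin_green: Smaller round sample tin, aluminium with a flat green lid (upper 15 mm), 40 mm diameter, 42 mm high, straight sides, about 0.06 kg, loose. Starts on top of the red or the blue tin. Origin at the centre of its underside, z up along its axis.
- pad_red: Fixed flat round pad on the bench, 88 mm diameter, 5 mm thick: white field of 76 mm diameter within a flush 6 mm wide red ring. Origin at the centre of its underside, on the bench; z up. Other pads, tins and small glassware up to 60 mm high stand close by.
- pad_blue: Fixed flat round pad on the bench, 88 mm diameter, 5 mm thick: white field of 76 mm diameter within a flush 6 mm wide blue ring. Origin at the centre of its underside, on the bench; z up. Other pads, tins and small glassware up to 60 mm high stand close by.
- pad_yellow: Fixed flat round pad on the bench, 74 mm diameter, 5 mm thick: white field of 62 mm diameter within a flush 6 mm wide yellow ring. Origin at the centre of its underside, on the bench; z up. Other pads, tins and small glassware up to 60 mm high stand close by.
- pad_green: Fixed flat round pad on the bench, 74 mm diameter, 5 mm thick: white field of 62 mm diameter within a flush 6 mm wide green ring. Origin at the centre of its underside, on the bench; z up. Other pads, tins and small glassware up to 60 mm high stand close by.
- mat_orange: Fixed flat rectangular mat on the bench, 204 (its x) x 94 (its y) mm, 5 mm thick: white field of 192 x 82 mm within a flush 6 mm wide orange border. Origin at the centre of its underside, on the bench; z up.
Things that resemble listed ones, but are neither listed nor needed, are in the scene too. Leave any brown or purple look-alike of the pad_yellow alone. What is shaped like the pad_green but purple is not meant.

How it is judged:
By the outcome, as a careful person would: the job done as asked, in the order asked, and still so for the second after the job is handed in, with the robot touching nothing.
It also fails if it takes over 147 s, if anything falls off the work surface, if the arm or the gripper's body presses on something with over 40 N, if the wrist force passes 120 N, or if a joint passes its speed limit or range.

ROBOT

A 6-joint arm with a two-finger parallel gripper is mounted at the origin on the work surface. World frame = base frame: x ahead of the robot, y to its left, z up, the work surface at z = 0. Lengths are in m, angles in rad, forces in N, time in s.
With the tool pointing down it reaches from about 0.375 to 0.9 m from the base axis. Payload 3.1 kg.
Tool frame: the origin (TCP) lies between the finger pads; the fingertips stand ahead of it and the grasp point (between the pads) is the TCP (manip.finger_overhang is the z of the fingertips in the tool frame, in m); z points along the fingers, y is the line along which they close (so a half turn about z gives the same grasp; the last joint's range is limited). The gripper opens to 87 mm and grips with 3 to 60 N. Pads are 19 mm wide; open, the fingers measure 117 mm over their backs; the gripper's body (75 mm by 190 mm) begins 51 mm behind the grasp point.
Start: joints at [1.117, 0.527, 1.433, -0, 1.181, -0.178], TCP at [0.17, 0.601, 0.242] pointing down, gripper open.
Joint ranges: [-3.08, 3.08], [-0.75, 2.2], [0.22, 2.44], [-1.43, 4.57], [0, 2.65], [-2.85, 2.85]. Speed limits (rad/s): [2.79, 2.79, 3.14, 3.14, 3.14, 3.14].

INTERFACE

Orientations are given as a unit quaternion [x, y, z, w].
In Python, from cell import manip, solve_ik, observe, grab_frame, camera_info, job, look_for, outline_of gives the robot as it stands. The module is installed in compiled form; this text tells all that it offers. Calls block until the motion is done:
- manip.movep(position, orientation): joint-space move of the TCP to a pose.
- manip.move_linear(position, speed=0.15, orientation=None, force_limit=None): straight line of the TCP; orientation=None keeps the orientation; speed is the mean speed in m/s. With force_limit (N) it stops when the force on the tool has changed by that much, and returns True; else False.
- manip.move_j(angles): joint-space move.
- manip.ungrasp() and manip.close(grip_force=None): open the fingers fully, or close them until they stop; grip_force is the grip in N (None keeps the last).
- manip.pause(seconds).
- solve_ik(position, orientation): joint angles nearest the present ones, or None.
- observe(): the state.
- grab_frame(name): name is "side" or "top"; returns the picture (400x640x3 uint8, red, green, blue); there is no depth.
- camera_info(name): a dict with "K" (3x3 intrinsics, pixels), "cam_to_world" (4x4, takes a point from camera to world coordinates). Camera axes: x right, y up, looking along -z (the intrinsics and any distortion apply to the point x, -y, -z); pixel columns grow to the right and rows downward; lengths in m; the calibration is good to about 2 mm. A picture is of the moment at which its call begins. camera_info takes no time and is no camera call.
A pose or a line that the arm cannot do raises manip.PlanningError and nothing moves.
- job.finish_job(): hands the job in; it is judged then, once.
Trained networks look in the newest picture that a camera, given by its name, has taken for a name from the list of things; names that differ only in an ending like _2 or _b are one class to them, and where a whole thing is asked for, a point or a joint stands for the part that bears it (a point fixed in the world has none). Each returns a list of dicts, best first, with "p" (0 to 1); they miss things now and then, are a little off and sometimes report something else, mostly with a low value. They report only what shows in the picture. A call takes as long as a camera call. They do not tell look-alikes from the thing itself.
- look_for(thing, camera): "location" ([x, y, z] in m, in world coordinates, good to about 4 mm: the middle of the surface that is visible of it).
- outline_of(thing, camera): "region" (400x640 bool, what is visible of it).
The state is a dict: "t": time; "qpos": joint angles; "dq": joint speeds; "joint_efforts": joint torques, N m; "eef_pos": TCP position; "ee_rot": TCP orientation; "ft_force": force on the tool from outside, world axes, zero at the start; "moment": the same for the moment, N m; "width": opening from 0.0 (shut) to 1.0 (fully open); "finger_force": force on a finger pad.
Only numpy, scipy, OpenCV 4.12 (cv2) and the standard library are available. Lean on these libraries where they do the work, as an engineer would, in place of code of your own. Each camera call takes 0.05 s, during which the arm holds its last target. There are 200 camera calls.

## Working session

There is one attempt and no reset: what is moved stays moved. The work goes in short steps, each a Python script; the robot and the scene stay as the last script left them, time stands still between calls to the robot, and variables do not carry over. Pictures are saved under pics/ and viewed, at most 14 in all, crops included, and the job is handed in when it is done.

```bash
mkdir -p pics; python3 - <<'E'
from cell import *
import cv2,numpy as np
for n in("top","side"):
    f=grab_frame(n); cv2.imwrite(f"pics/{n}0.png",f[:,:,::-1]); c=camera_info(n); print(n,{k:np.round(v,3).tolist() if not isinstance(v,str) else v for k,v in c.items()})
    for t in "case tin_red tin_blue tin_yellow tin_green pad_red pad_blue pad_yellow pad_green mat_orange".split():
        print(t,[(np.round(d["location"],3).tolist(),round(d["p"],2)) for d in look_for(t,n)[:4]])
print(manip.finger_overhang,observe()["t"],observe()["ee_rot"],observe()["qpos"])
E
```

```text
top {'K': [[415.25, 0.0, 326.192], [0.0, 415.25, 201.203], [0.0, 0.0, 1.0]], 'cam_to_world': [[0.027, 0.994, -0.105, 0.477], [-1.0, 0.026, -0.012, -0.024], [-0.01, 0.105, 0.994, 1.142], [0.0, 0.0, 0.0, 1.0]]}
case [([0.468, 0.262, 0.044], 0.89)]
tin_red [([0.505, 0.268, 0.087], 0.61)]
tin_blue [([0.426, 0.234, 0.088], 0.49)]
tin_yellow [([0.513, 0.283, 0.128], 0.84)]
tin_green [([0.424, 0.246, 0.126], 0.48)]
pad_red [([0.575, 0.076, 0.007], 0.79)]
pad_blue [([0.453, 0.065, 0.009], 0.72)]
pad_yellow [([0.744, -0.419, 0.004], 0.9), ([0.629, 0.204, 0.01], 0.61), ([0.668, -0.062, 0.006], 0.55)]
pad_green [([0.681, 0.081, 0.005], 0.62), ([0.659, 0.354, 0.006], 0.56)]
mat_orange [([0.51, -0.279, 0.008], 0.97)]
side {'K': [[494.073, 0.0, 322.018], [0.0, 494.073, 203.238], [0.0, 0.0, 1.0]], 'cam_to_world': [[-0.981, 0.128, -0.148, 0.409], [-0.195, -0.647, 0.737, 0.924], [-0.001, 0.751, 0.66, 0.926], [0.0, 0.0, 0.0, 1.0]]}
case [([0.469, 0.295, 0.045], 0.72), ([0.458, 0.074, 0.004], 0.39)]
tin_red [([0.505, 0.308, 0.075], 0.64)]
tin_blue [([0.419, 0.274, 0.076], 0.61)]
tin_yellow [([0.511, 0.295, 0.128], 0.75), ([0.47, 0.295, 0.045], 0.43)]
tin_green [([0.421, 0.261, 0.127], 0.58)]
pad_red [([0.572, 0.08, 0.006], 0.91)]
pad_blue [([0.455, 0.072, 0.002], 0.75)]
pad_yellow [([0.628, 0.207, 0.005], 0.7), ([0.739, -0.41, 0.004], 0.7), ([0.673, -0.052, 0.006], 0.6), ([0.471, 0.293, 0.043], 0.46)]
pad_green [([0.661, 0.361, 0.004], 0.91), ([0.677, 0.088, 0.005], 0.8), ([0.571, 0.082, 0.007], 0.65), ([0.509, 0.299, 0.129], 0.61)]
mat_orange [([0.515, -0.271, 0.003], 0.87)]
0.019 1.1 [1.37450857e-01 9.90508587e-01 1.27583947e-05 2.42106300e-05] [ 1.11652288e+00  5.27474425e-01  1.43268641e+00 -4.11602162e-05
  1.18139250e+00 -1.78483056e-01]
```

View pics/top0.png

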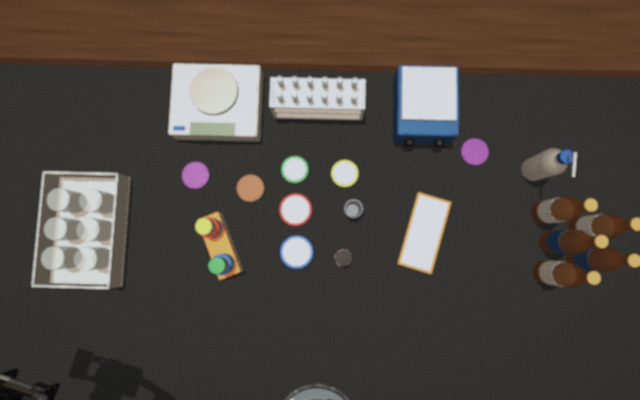

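View pics/side0.png

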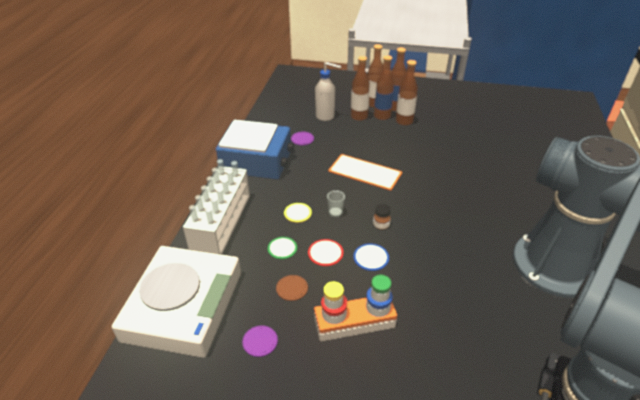

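The top view shows these things:
- **Stack** at (220,245): yellow (205,227) stands on red, and green (219,265) stands on blue.
- **Ringed pads:** green (294,169), red (295,210), blue (297,252), yellow (345,173).
- **Look-alikes to leave alone:** purple (195,175), purple (475,152), brown (250,188). They are plain discs without a white field.
- **Glassware:** (353,209) and (343,257).
- **Orange mat:** (425,232).

The side view agrees with this. Next I'll measure precisely using both cameras and check the choice in a crop.

```bash
cat > h.py <<'E'
from cell import *
import cv2,numpy as np
from scipy.optimize import least_squares
def proj(P,cam):
    c=camera_info(cam);T=np.linalg.inv(np.array(c["cam_to_world"]))
    q=np.c_[P,np.ones(len(P))]@T.T; q=q[:,:3]*[1,-1,-1]; u=q@np.array(c["K"]).T
    return u[:,:2]/u[:,2:]
def model(p,dims,z0,z1):
    """hull points of a cylinder (dims=diameter) or a box (dims=lx,ly) at p=x,y[,yaw]"""
    if np.isscalar(dims):
        a=np.linspace(0,2*np.pi,48,endpoint=False); b=dims/2*np.c_[np.cos(a),np.sin(a)]
    else:
        c,s=np.cos(p[2]),np.sin(p[2]); b=np.array([[1,1],[-1,1],[-1,-1],[1,-1]])*np.array(dims)/2@np.array([[c,s],[-s,c]])
    b=b+p[:2]
    return np.vstack([np.c_[b,np.full(len(b),z)] for z in(z0,z1)])
def stats(m,yaw):
    if m["m00"]==0: return np.zeros(5 if yaw else 2)
    s=[m["m10"]/m["m00"],m["m01"]/m["m00"]]
    if yaw: s+=[m[k]/m["m00"]/10 for k in("mu20","mu11","mu02")]
    return np.array(s)
def fit(thing,near,dims,z0,z1,yaw0=None,cams=("top","side"),mask=None):
    """least-squares pose from the outline's moments; the detection nearest to 'near' is used"""
    yaw=yaw0 is not None; obs={}
    for cam in cams:
        uv=proj(np.array([[*near,(z0+z1)/2]]),cam)[0]; best=None
        for d in outline_of(thing,cam):
            r=d["region"].astype(np.uint8); m=cv2.moments(r,True)
            if m["m00"]<50: continue
            e=np.hypot(*(stats(m,0)-uv))
            if e<15 and (best is None or d["p"]>best[0]): best=(d["p"],m,m["m00"])
        if best: obs[cam]=best
    def res(p,cs=None):
        out=[]
        for cam in cs or obs:
            h=cv2.convexHull((proj(model(p,dims,z0,z1),cam)*16).astype(np.float32))/16
            out.append(stats(cv2.moments(h),yaw)-stats(obs[cam][1],yaw))
        return np.concatenate(out)
    p0=list(near)+([yaw0] if yaw else [])
    one={c:np.round(least_squares(res,p0,args=([c],),diff_step=1e-3).x,4).tolist() for c in obs}
    p=least_squares(res,p0,diff_step=1e-3).x
    print(thing,np.round(p,4).tolist(),one,{c:(round(o[0],2),int(o[2])) for c,o in obs.items()})
    return p
E
python3 - <<'E'
from h import *
import json
for n in("top","side"): f=grab_frame(n)
    
P={}
for n,q,d in(("red",(.574,.078),.088),("blue",(.454,.069),.088),("yellow",(.67,-.057),.074),("green",(.679,.084),.074)):
    P["pad_"+n]=fit("pad_"+n,q,d,0,.005).tolist()
P["mat"]=fit("mat_orange",(.512,-.275),(.204,.094),0,.005,-.3).tolist()
P["tin_yellow"]=fit("tin_yellow",(.512,.287),.04,.087,.129).tolist()
P["tin_green"]=fit("tin_green",(.422,.252),.04,.087,.129).tolist()
json.dump(P,open("P.json","w"))
f=grab_frame("top")[140:290,180:460]; cv2.imwrite("pics/crop1.png",cv2.resize(f,None,fx=2.8,fy=2.8,interpolation=2)[:,:,::-1])
E
```

```text
pad_red [0.5708, 0.0746] {'top': [0.5716, 0.0737], 'side': [0.5699, 0.0761]} {'top': (0.81, 819), 'side': (0.87, 676)}
pad_blue [0.4544, 0.0676] {'top': [0.4555, 0.0661], 'side': [0.4534, 0.07]} {'top': (0.69, 860), 'side': (0.97, 741)}
pad_yellow [0.6753, -0.0592] {'top': [0.6761, -0.0598], 'side': [0.6743, -0.0577]} {'top': (0.86, 542), 'side': (0.92, 438)}
pad_green [0.6812, 0.0824] {'side': [0.6812, 0.0824]} {'side': (0.65, 476)}
mat_orange [0.5157, -0.2802, -0.2798] {'top': [0.5171, -0.2804, -0.2733], 'side': [0.5139, -0.2794, -0.2986]} {'top': (0.71, 2628), 'side': (0.78, 1301)}
tin_yellow [0.5131, 0.2881] {'top': [0.5149, 0.2875], 'side': [0.5118, 0.2889]} {'top': (0.58, 283), 'side': (0.77, 488)}
tin_green [0.4195, 0.2498] {'top': [0.4205, 0.2491], 'side': [0.4187, 0.2507]} {'top': (0.71, 245), 'side': (0.89, 466)}
```

View pics/crop1.png

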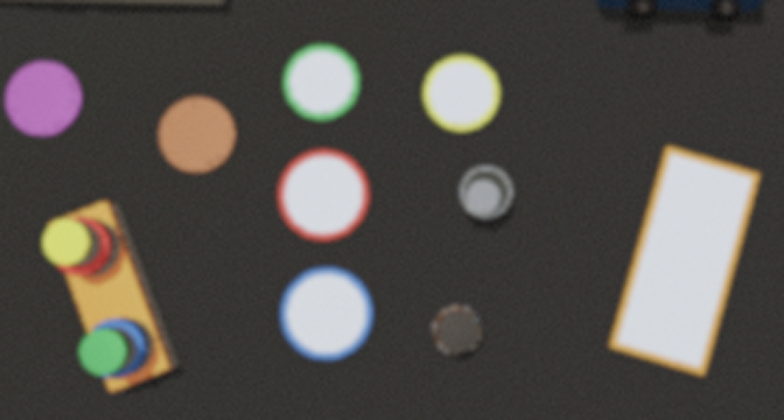

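The crop confirms the pads. The white-field rings are green (320,82), yellow (461,93), red (323,195) and blue (326,313). The mat is at (685,260), and the plain purple (43,98) and brown (197,134) discs are to be left alone. I'll move the green tin first, then yellow.

```bash
cat >> h.py <<'E'
def down(theta,pos):
    """tool-down orientation closing along heading theta (or +pi), last joint most central"""
    best=None
    for t in(theta,theta+np.pi,theta-np.pi):
        f=(t+np.pi/2)/2; q=[np.cos(f),np.sin(f),0.,0.]; j=solve_ik(pos,q)
        if j is not None and (best is None or abs(j[5])<best[0]-.05): best=(abs(j[5]),q)
    return best[1]
def pick(xy,z,th,up=.2,grip=15):
    a=[*xy,max(up,z+.05)]; manip.ungrasp(); manip.movep(a,down(th,a))
    hit=manip.move_linear([*xy,z],.12,force_limit=8)
    manip.close(grip); o=observe(); print("pick hit",hit,"w",round(o["width"]*87,1),"F",np.round(o["finger_force"],1),np.round(o["eef_pos"],4))
    if hit: return False
    manip.move_linear([*xy,z+.03],.06); manip.move_linear([*xy,.2],.2); print("width",round(observe()["width"]*87,1)); return True
def place(xy,z,th,up=.2):
    a=[*xy,up]; manip.movep(a,down(th,a)); manip.move_linear([*xy,z+.02],.18)
    hit=manip.move_linear([*xy,z-.002],.03,force_limit=4)
    print("place hit",hit,np.round(observe()["eef_pos"],4)); manip.ungrasp()
    manip.move_linear([*xy,z+.03],.08); manip.move_linear([*xy,up],.25); print("t",observe()["t"])
E
python3 - <<'E'
from h import *
import json
P=json.load(open("P.json")); yaw=.388
G=.025
if pick(P["tin_green"],.087+G,yaw+np.pi/2): place(P["pad_green"],.005+G,np.pi/2)
f=grab_frame("top"); g=grab_frame("side")
fit("tin_green",P["pad_green"],.04,.005,.047)
cv2.imwrite("pics/s1.png",np.hstack([f[120:300,170:370],g[180:360,230:430]])[:,:,::-1].repeat(2,0).repeat(2,1))
E
```

```text
pick hit False w 39.2 F 15.0 [0.4195 0.2498 0.112 ]
width 39.0
place hit True [0.6809 0.0823 0.0298]
t 11.6667
tin_green [0.679, 0.0838] {'side': [0.679, 0.0838]} {'side': (0.78, 307)}
```

View pics/s1.png

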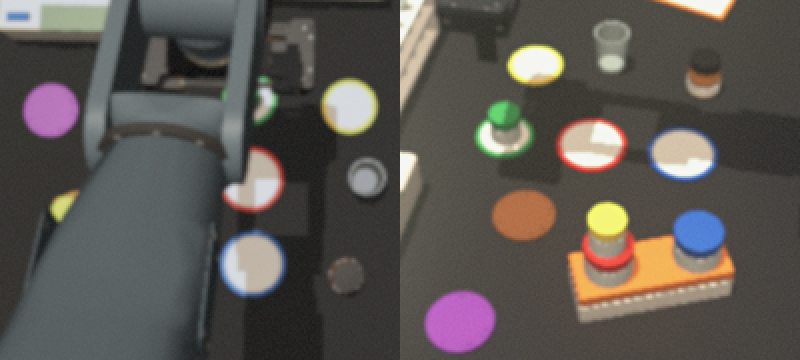

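The side view (right half) shows the green tin upright and central on the green pad at (504,125). The other three tins are undisturbed. Yellow is next, then I'll measure the larger tins.

```bash
python3 - <<'E'
from h import *
import json
P=json.load(open("P.json")); yaw=.388
G=.025
if pick(P["tin_yellow"],.087+G,yaw+np.pi/2): place(P["pad_yellow"],.005+G,np.pi/2)
a=[.55,-.3,.3]; manip.movep(a,down(np.pi/2,a))
f=grab_frame("top"); g=grab_frame("side")
fit("tin_green",P["pad_green"],.04,.005,.047); fit("tin_yellow",P["pad_yellow"],.04,.005,.047)
d=np.array([np.cos(yaw),np.sin(yaw)])
P["tin_red"]=fit("tin_red",P["tin_yellow"],.054,.045,.087).tolist()
P["tin_blue"]=fit("tin_blue",P["tin_green"],.054,.045,.087).tolist()
fit("pad_green",P["pad_green"],.074,0,.005)
json.dump(P,open("P.json","w"))
cv2.imwrite("pics/s2.png",np.hstack([f[120:300,170:370],g[180:360,230:430]])[:,:,::-1].repeat(2,0).repeat(2,1))
E
```

```text
pick hit False w 39.4 F 15.0 [0.5131 0.2882 0.112 ]
width 39.6
place hit True [ 0.6749 -0.0592  0.0298]
t 21.2667
tin_green [0.6791, 0.0835] {'side': [0.6791, 0.0835]} {'side': (0.52, 284)}
tin_yellow [0.6745, -0.0599] {'top': [0.6758, -0.0612], 'side': [0.6728, -0.0565]} {'top': (0.69, 222), 'side': (0.64, 233)}
tin_red [0.5108, 0.288] {'top': [0.5124, 0.2874], 'side': [0.5097, 0.2887]} {'top': (0.92, 405), 'side': (0.61, 705)}
tin_blue [0.4194, 0.251] {'top': [0.4212, 0.2507], 'side': [0.4181, 0.2513]} {'top': (0.64, 421), 'side': (0.84, 661)}
pad_green [0.6806, 0.0833] {'top': [0.6806, 0.0773], 'side': [0.6791, 0.0925]} {'top': (0.6, 362), 'side': (0.5, 288)}
```

View pics/s2.png

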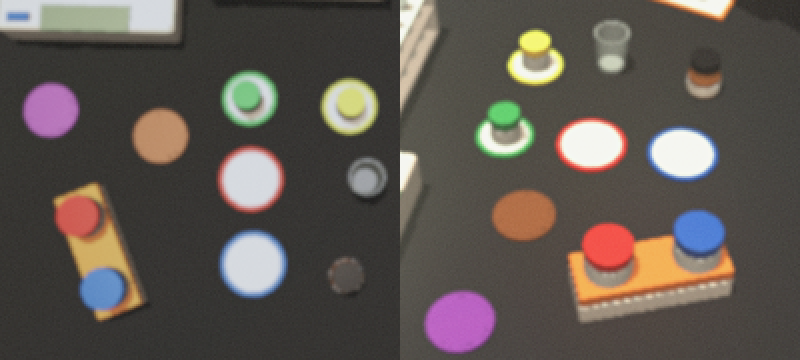

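Green and yellow stand centred on their pads, at left (247,97) and (350,103). Red (78,216) and blue (102,289) are intact on the case. I'll move both of them, then measure the case.

```bash
python3 - <<'E'
from h import *
import json
P=json.load(open("P.json")); yaw=.388
G=.026
ok=pick(P["tin_red"],.045+G,yaw+np.pi/2)
if ok: place(P["pad_red"],.005+G,np.pi/2); ok=pick(P["tin_blue"],.045+G,yaw+np.pi/2)
if ok: place(P["pad_blue"],.005+G,np.pi/2)
a=[.55,-.3,.3]; manip.movep(a,down(np.pi/2,a))
f=grab_frame("top"); g=grab_frame("side")
fit("tin_red",P["pad_red"],.054,.005,.047); fit("tin_blue",P["pad_blue"],.054,.005,.047)
P["case"]=fit("case",(.467,.27),(.17,.06),0,.045,yaw).tolist()
json.dump(P,open("P.json","w"))
cv2.imwrite("pics/s3.png",np.hstack([f[120:300,170:370],g[180:360,230:430]])[:,:,::-1].repeat(2,0).repeat(2,1))
E
```

```text
pick hit False w 53.7 F 15.0 [0.5108 0.288  0.0711]
width 53.8
place hit True [0.5705 0.0745 0.0309]
t 33.125
pick hit False w 53.9 F 15.0 [0.4194 0.251  0.0711]
width 53.5
place hit True [0.4543 0.0676 0.0308]
t 41.925
tin_red [0.5697, 0.0753] {'side': [0.5697, 0.0753]} {'side': (0.76, 499)}
tin_blue [0.4548, 0.0683] {'top': [0.4565, 0.0674], 'side': [0.4534, 0.0697]} {'top': (0.64, 352), 'side': (0.84, 523)}
case [0.4669, 0.2703, 0.4111] {'top': [0.4686, 0.2694, 0.421], 'side': [0.4658, 0.2713, 0.4035]} {'top': (0.85, 1675), 'side': (0.6, 2657)}
```

View pics/s3.png

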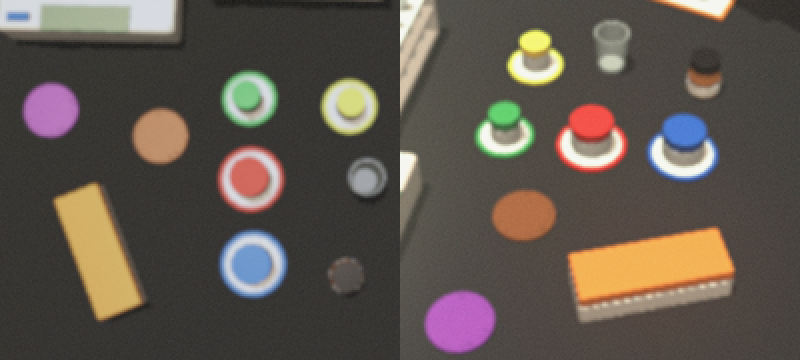

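All four tins are centred on their pads. The case is empty, at left (98,250). Now I'll move the case to the mat.

```bash
python3 - <<'E'
from h import *
import json
P=json.load(open("P.json")); c=P["case"]; m=P["mat"]; G=.028
if pick(c[:2],G,c[2]+np.pi/2,grip=35): place(m[:2],.005+G,m[2]+np.pi/2)
a=[.45,.4,.3]; manip.movep(a,down(np.pi/2,a))
f=grab_frame("top"); g=grab_frame("side")
fit("case",m[:2],(.17,.06),.005,.05,m[2])
for n,d in(("red",.054),("blue",.054),("yellow",.04),("green",.04)): fit("tin_"+n,P["pad_"+n],d,.005,.047)
cv2.imwrite("pics/s4.png",np.hstack([f[140:300,270:470],g[120:280,250:450]])[:,:,::-1].repeat(2,0).repeat(2,1))
print(observe()["t"])
E
```

```text
pick hit False w 59.6 F 35.0 [0.4669 0.2704 0.0281]
width 59.9
place hit True [ 0.5154 -0.2801  0.0331]
t 55.3917
case [0.5165, -0.2804, -0.2878] {'top': [0.5165, -0.2804, -0.2878]} {'top': (0.94, 1583)}
tin_red [0.57, 0.0741] {'top': [0.571, 0.0735], 'side': [0.5689, 0.0752]} {'top': (0.83, 292), 'side': (0.85, 506)}
tin_blue [0.4571, 0.065] {'top': [0.4571, 0.065]} {'top': (0.88, 358)}
tin_yellow [0.6748, -0.059] {'top': [0.676, -0.0596], 'side': [0.6733, -0.0574]} {'top': (0.56, 190), 'side': (0.52, 266)}
tin_green [0.6807, 0.0827] {'top': [0.6826, 0.0821], 'side': [0.6788, 0.0843]} {'top': (0.48, 198), 'side': (0.51, 325)}
58.4417
```

View pics/s4.png

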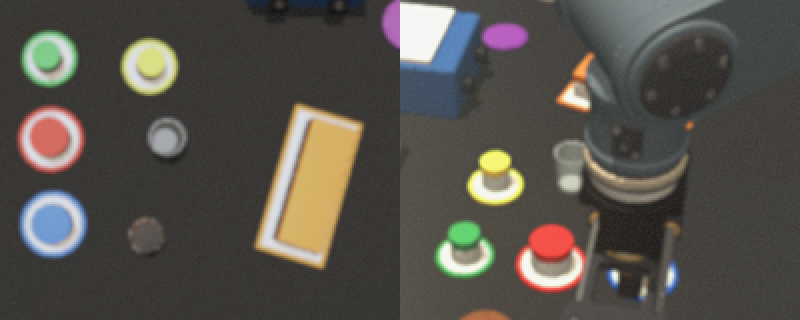

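The case lies along the mat at left (318,185). Its rightward offset is parallax from its height: the fit puts it within 1 mm and 0.01 rad of the mat's pose. All four tins stand centred on their pads, so I'm handing in.

```bash
python3 -c "
from cell import job; print(job.finish_job())"
```

```text
the job is handed in; nothing more can be done
None
```

I've handed the job in at about 58 s: all four tins stand upright and centred (within about 4 mm by camera fit) on the pads matching their lids, and the empty case lies lengthwise on the orange mat, within about 1 mm of its centre.

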